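# Catch the amethysts from the stone chute

## Robot

A 7-joint arm with a two-finger parallel gripper is mounted at the origin on the work surface. World frame = base frame: x ahead of the robot, y to its left, z up, the work surface at z = 0. Lengths are in m, angles in rad, forces in N, time in s.
With the tool pointing down it reaches from about 0.4 to 0.85 m from the base axis. Payload 10.4 kg.
Tool frame: the origin (TCP) lies where the fingers leave the gripper's body, on its centre line; the fingertips stand 70 mm ahead of it and the grasp point (between the pads) lies 51 mm ahead of it; z points along the fingers, y is the direction in which the jaws open and shut (so a half turn about z gives the same grasp; the last joint's range is limited). The gripper opens to 87 mm and grips with 3 to 60 N. Pads are 19 mm wide; open, the fingers measure 117 mm over their backs; the gripper's body (75 mm by 190 mm) begins 51 mm behind the grasp point.
Start: joints at [1.258, 0.332, -0.065, 1.46, 0.022, 1.35, -0.088], TCP at [0.179, -0.599, 0.292] pointing down, gripper open.
Joint ranges: [-2.6, 2.6], [-0.5, 2.12], [-1.47, 1.34], [0.16, 2.42], [-1.27, 4.41], [0.06, 2.06], [-2.6, 2.6]. Speed limits (rad/s): [2.22, 2.22, 2.79, 2.79, 3.14, 3.14, 3.14].

## Interface

Orientations are given as a 3x3 rotation matrix whose columns are the frame's x, y, z axes.
In Python, from station import robot, eyes gives the robot as it stands. The module is installed in compiled form; this text tells all that it offers.
- The arm moves only by the tool play_rows, never from a script. Its argument "motion" is one flat list of numbers, 4 for each row, row after row: the shift along the tool's x, y, z in mm, then the turn about the tool's z in degrees. In form: [x, y, z, turn, x, y, z, turn, ...]. A call has 1 to 20 rows; each row shifts and turns the commanded pose from where the row before left it, along the tool's axes as they then stand; what a row does not reach is not made up. A row lasts 1/10 s, in which the tool goes at most 50 mm and 8.59 degrees, less where a joint would pass 70% of its speed; a pose out of reach is approached as far as the arm can. A call is refused whole if a number of a shift passes 50 or a number of a turn 8.59, either way. A call with a gripper value outside its range is refused whole. "hand" is the closure, from -1 (fully open) to 1 (shut), so that 0 is half open, set as the call begins (left out, the last holds). The fingers move at their own pace and stop on an object; the grip force is fixed at half the most. Time passes only in rows, so rows that do not move let the fingers close. It gives the time, the measured TCP pose, the force and the opening at its end, in the units of the state.
- robot.observe(): the state, without advancing time (a new reading comes with each control period).
- eyes.grab_frame(name): name is "scene" or "top"; returns a dict with "frame" (420x560x3 uint8, red, green, blue), "z_map" (420x560 float32, m along the optical axis (not along the pixel's ray), 0 where there is no reading), "K" (3x3 intrinsics, pixels), "k1" (the pictures are not rectified: a ray, as slopes to the right and down, at radius r is drawn at 1 + k1 r^2 times it, then the intrinsics apply), "cam_to_world" (4x4, takes a point from camera to world coordinates). Camera axes: x right, y up, looking along -z (the intrinsics and any distortion apply to the point x, -y, -z); pixel columns grow to the right and rows downward; lengths in m; the calibration is good to about 2 mm. A picture is of the moment at which its call begins.
- robot.job_done(): hands the job in, once; it reports no verdict.
The state is a dict: "t": time; "joint_positions": joint angles; "joint_velocities": joint speeds; "tau": joint torques, N m; "tcp_pos": TCP position; "eef_rot": TCP orientation; "wrist_force": force on the tool from outside, world axes, zero at the start; "moment": the same for the moment, N m; "width": finger opening in m.
Only numpy, scipy, OpenCV 4.12 (cv2) and the standard library are available. Lean on these libraries where they do the work, as an engineer would, in place of code of your own. Each camera call takes 0.05 s, during which the arm holds its last target. There are 200 camera calls.

## Task

Pick up the white catch pan (not the black one) by its handle and hold it under the mouth of the stone chute, pushing the blue paddle in with the pan's rim so that the gate drops and both amethysts slide into the pan in your grip. Then bring the pan away and set it down upright on the bench with both stones in it.

Things in the scene. Friction and masses are not known exactly. Their poses are not given: they have to be found in the camera images.
- pan_center (a point): White round pan: rim 110 mm across, foot 84 mm, 34 mm tall, 3 mm walls, 110 g. Point: on its axis, half-way up (17 mm above the underside). z up. A straight wooden handle sticks out along -x, 53 to 147 mm from the axis, 14 mm wide, 18 mm tall, its mid-height 9 mm above this point; grip it across at 100 mm. A black pan of the same shape stands nearby; they may have swapped places.
- lip (a point): Mouth of the chute: middle of its floor's lower edge, 170 mm above the bench. z up; x level, into the dispenser (up the chute, 42 mm wide, 38 degrees steep); y along the lip. A brass gate just past the lip, which drops to 28 mm below it, holds the stones. They slide off within 1 s and fall 10 to 50 mm on the -x side. Post and base stand 70 mm or more on the +x side.
- paddle (a point): Blue paddle hanging upright below the lip, 70 mm wide, 65 mm tall. Point: middle of its face, 70 mm below and 2.5 mm on the -x side of the lip. Axes as the lip's. Pushing it to +x (about 1 N, light spring) swings it and drops the gate: stones go free from about 20 mm, 35 mm is a good push, stop near 50 mm; it sinks 12 mm meanwhile. Push with the pan's rim 65 mm below the lip.
- stone1_center (a point): A chunky faceted purple amethyst, about 24 mm across and 17 mm tall, 14 g, waiting on the tilted chute behind the closed gate; the point is its middle. This is the lower one, next to the gate.
- stone2_center (a point): A chunky faceted purple amethyst, about 24 mm across and 17 mm tall, 14 g, waiting on the tilted chute behind the closed gate; the point is its middle. This is the upper one, just behind the first.
There are look-alikes about, which are no part of the job. What is meant by the part that bears pan_center is not green, and is the smaller of those in its own colour.

How it is judged:
By the outcome, as a careful person would: the job done as asked, in the order asked, and still so for the second after the job is handed in, with the robot touching nothing.
It also fails if it takes over 48 s, if anything falls off the work surface, if the arm or the gripper's body presses on something with over 40 N, if the wrist force passes 120 N, or if a joint passes its speed limit or range.

## Working session

There is one attempt and no reset: what is moved stays moved. The work goes in short steps, Python scripts to look and compute and a tool call to move; the robot and the scene stay as the last step left them, time stands still between calls to the robot, and variables do not carry over. Pictures are saved under pics/ and viewed, about 8 in all and at most 12, crops included, and the job is handed in when it is done.

Besides the shell and the picture viewer there is one more tool, called after ">>>" by a JSON object that holds its "op" and its "data". play_rows: Moves the arm, as the interface text tells. Its arguments: {"type":"object","properties":{"motion":{"type":"array","items":{"type":"number"}},"hand":{"type":"number"}},"required":["motion"]}

```bash
mkdir -p pics
cat > h.py <<'E'
import numpy as np, cv2
from station import robot, eyes
def grab(n):
    f=eyes.grab_frame(n); f['n']=n; return f
def ray(f,u,v):
    K=f['K'];k=f['k1'];d=np.array([(u-K[0,2])/K[0,0],(v-K[1,2])/K[1,1]]);s=d.copy()
    for _ in range(20): s=d/(1+k*(s@s))
    T=f['cam_to_world'];return T[:3,3],T[:3,:3]@np.array([s[0],-s[1],-1.])
def onz(f,u,v,z):
    o,r=ray(f,u,v);return o+r*(z-o[2])/r[2]
def dep(f,u,v):
    o,r=ray(f,u,v);return o+r*f['z_map'][int(round(v)),int(round(u))]
def cloud(f):
    h,w=f['z_map'].shape;K=f['K'];k=f['k1'];u,v=np.meshgrid(np.arange(w),np.arange(h))
    d=np.stack([(u-K[0,2])/K[0,0],(v-K[1,2])/K[1,1]],-1);s=d.copy()
    for _ in range(20): s=d/(1+k*(s**2).sum(-1,keepdims=True))
    r=np.stack([s[...,0],-s[...,1],-np.ones((h,w))],-1)@f['cam_to_world'][:3,:3].T
    P=f['cam_to_world'][:3,3]+r*f['z_map'][...,None];P[f['z_map']==0]=np.nan
    return P
def save(f,name,box=None,s=1):
    im=f['frame'][...,::-1]
    if box: im=im[box[1]:box[3],box[0]:box[2]]
    cv2.imwrite('pics/'+name,cv2.resize(im,None,fx=s,fy=s,interpolation=cv2.INTER_CUBIC))
E
python3 - <<'E'
from h import *
a=grab('scene');b=grab('top')
im=np.vstack([a['frame'],b['frame']])[...,::-1]
save(a,'s0.png',None,1.4);save(b,'t0.png',None,1.4)
for f in(a,b):print(f['K'],f['k1'],f['cam_to_world'].round(3))
s=robot.observe();print(s['t'],s['tcp_pos'],s['eef_rot'],s['width'])
E
```

```text
[[406.21259542   0.         275.20793253]
 [  0.         406.21259542 210.89377572]
 [  0.           0.           1.        ]] -0.12392756657655854 [[-0.578 -0.582  0.572  0.917]
 [ 0.816 -0.423  0.394  0.255]
 [ 0.013  0.695  0.719  0.792]
 [ 0.     0.     0.     1.   ]]
[[482.5190974    0.         280.03324329]
 [  0.         482.5190974  203.19130797]
 [  0.           0.           1.        ]] -0.08600532896448052 [[ 0.008  0.985 -0.174  0.264]
 [-1.     0.004 -0.027 -0.087]
 [-0.025  0.174  0.984  0.995]
 [ 0.     0.     0.     1.   ]]
0.1 [ 0.1785377  -0.59871054  0.29155135] [[ 9.58299682e-01  2.85764890e-01 -3.82251384e-04]
 [ 2.85765144e-01 -9.58298970e-01  1.16906666e-03]
 [-3.22329001e-05 -1.22955034e-03 -9.99999244e-01]] 0.08696085576459867
```

View pics/s0.png

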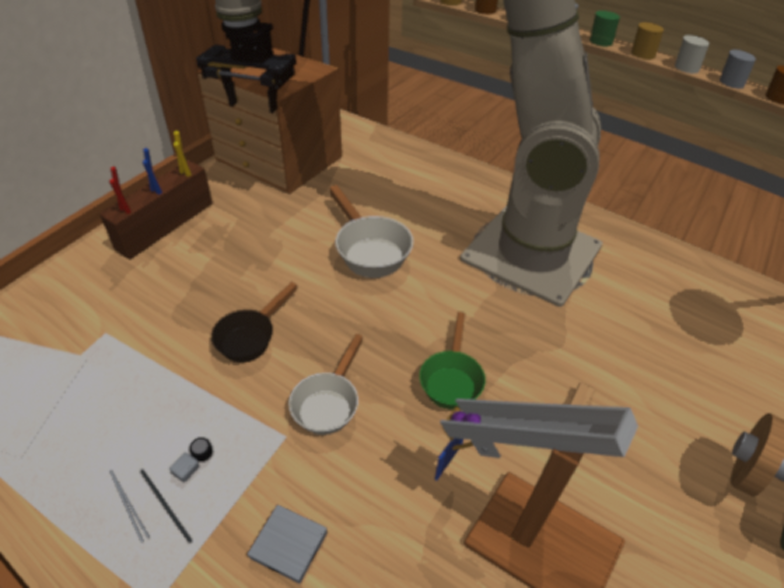

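View pics/t0.png

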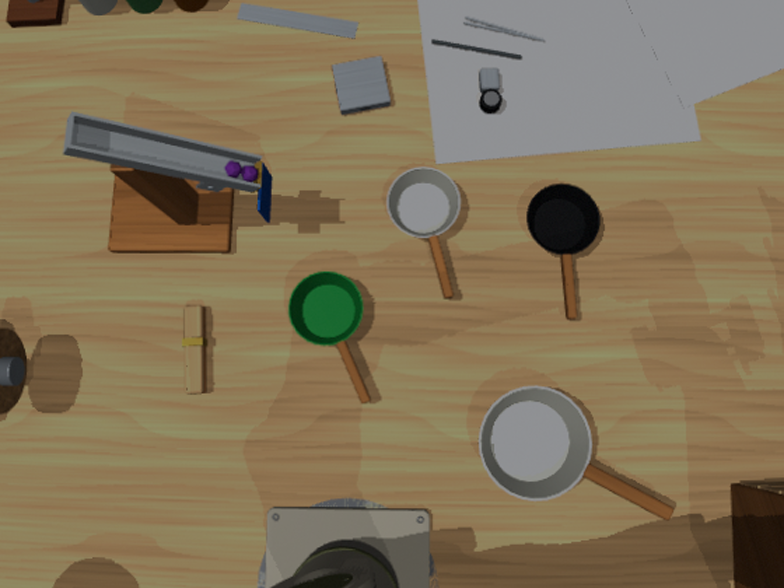

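Top view (in 1.4x picture pixels): small white pan at (424,203), large white pan at (535,443), green pan at (327,308), black pan at (563,219). The lip is near (262,178), the paddle at (265,193) and the stones at (233,168) and (249,173). The small white pan is the one to take.

Run:
```python
from h import *
fs={n:grab(n) for n in('top','scene')}
t=fs['top'];save(t,'t1.png',(170,70,350,230),4.4)
save(fs['scene'],'s1.png',(190,220,460,400),2.9)
for n,f in fs.items():
    P=cloud(f);hsv=cv2.cvtColor(f['frame'],cv2.COLOR_RGB2HSV);H,S,V=[hsv[...,i].astype(int) for i in range(3)]
    def rep(name,m):
        q=P[m];q=q[~np.isnan(q[:,0])];print(n,name,len(q),q.mean(0).round(4),q.min(0).round(4),q.max(0).round(4));return q
    near=lambda x0,x1,y0,y1:(P[...,0]>x0)&(P[...,0]<x1)&(P[...,1]>y0)&(P[...,1]<y1)
    c=dep(t,303,145);print(c)
    g=near(c[0]-.17,c[0]+.09,c[1]-.12,c[1]+.09)
    w=rep('white',g&(S<60)&(V>70)&(P[...,2]>.003)&near(c[0]-.08,c[0]+.08,c[1]-.08,c[1]+.08))
    r=w[w[:,2]>w[:,2].max()-.008];(cx,cy),rad=cv2.minEnclosingCircle(r[:,:2].astype(np.float32));print('rim',cx,cy,rad,np.median(r[:,2]))
    A=np.c_[2*r[:,:2],np.ones(len(r))];s=np.linalg.lstsq(A,(r[:,:2]**2).sum(1),rcond=None)[0];print('fit',s[:2],np.sqrt(s[2]+s[:2]@s[:2]))
    h=rep('handle',g&(S>90)&(P[...,2]>.018)&(P[...,2]<.05))
    if len(h)>20:
        print('hdir',np.degrees(np.arctan2(*(s[:2]-h[:,:2].mean(0))[::-1])),cv2.minAreaRect(h[:,:2].astype(np.float32)))
    rep('paddle',(H>105)&(H<125)&(S>120)&(P[...,2]>.05)&(P[...,2]<.25)&near(.4,.9,-.1,.3))
    pu=(H>130)&(H<160)&(S>80)&near(.4,.9,-.1,.3)
    k,l,st,ce=cv2.connectedComponentsWithStats(pu.astype(np.uint8))
    rep('purple',pu);print(ce[1:],st[1:,4])
```

```text
[ 0.5655193  -0.10856407  0.00334494]
top white 1382 [ 0.5686 -0.1065  0.0169] [ 0.5047 -0.1883  0.003 ] [ 0.6421 -0.054   0.0381]
rim 0.5589860081672668 -0.10517080128192902 0.05493028834462166 0.03266046252953214
fit [ 0.5586044 -0.1060119] 0.05195963360827274
top handle 344 [ 0.4591 -0.1297  0.0332] [ 0.3974 -0.1485  0.0194] [ 0.5082 -0.019   0.0389]
hdir 13.38653403312232 ((0.4536466896533966, -0.07777301967144012), (0.09477504342794418, 0.1317887306213379), 8.174789428710938)
top paddle 256 [0.5459 0.114  0.1086] [0.5163 0.1128 0.0761] [0.5837 0.1184 0.1338]
top purple 217 [0.5502 0.1257 0.1936] [0.5412 0.1082 0.178 ] [0.5608 0.1436 0.2069]
[[172.12903226 122.        ]] [217]
[ 0.5655193  -0.10856407  0.00334494]
scene white 1483 [ 0.5528 -0.1155  0.015 ] [ 0.5044 -0.1852  0.003 ] [ 0.6455 -0.0515  0.0374]
rim 0.5597765445709229 -0.1061394065618515 0.05580093711614609 0.03357488956295418
fit [ 0.560234   -0.10523466] 0.05265818934681312
scene handle 232 [ 0.4624 -0.129   0.0345] [ 0.4166 -0.1458  0.0198] [ 0.5079 -0.1147  0.0394]
hdir 13.621934528590876 ((0.46255001425743103, -0.1306607574224472), (0.09290216863155365, 0.014778782613575459), 14.254243850708008)
scene paddle 66 [0.5781 0.118  0.1147] [0.5319 0.1161 0.0829] [0.5877 0.1187 0.1357]
scene purple 120 [0.5528 0.1277 0.197 ] [0.5346 0.1112 0.1743] [0.5604 0.1449 0.2068]
[[332.94166667 297.675     ]] [120]
```

View pics/t1.png

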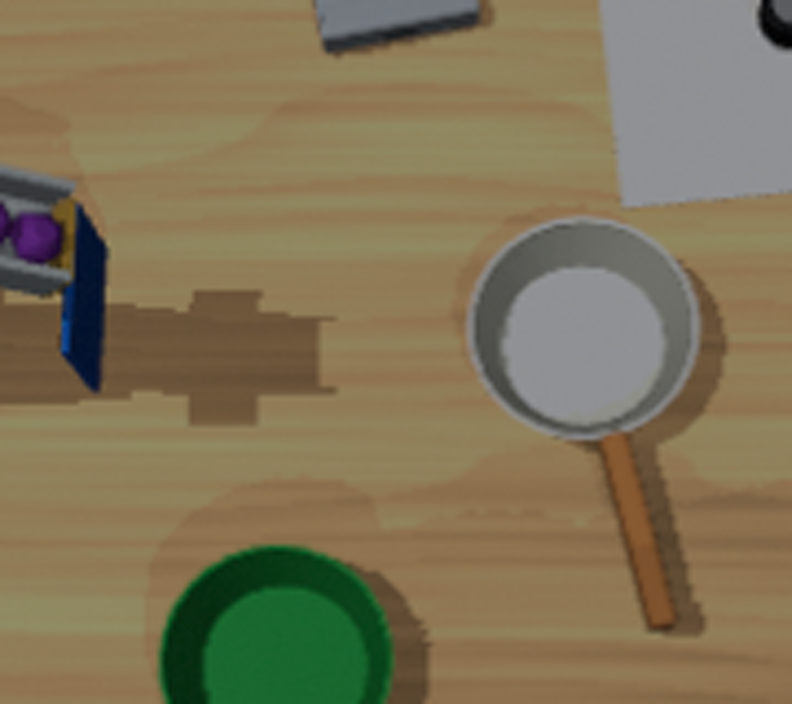

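View pics/s1.png

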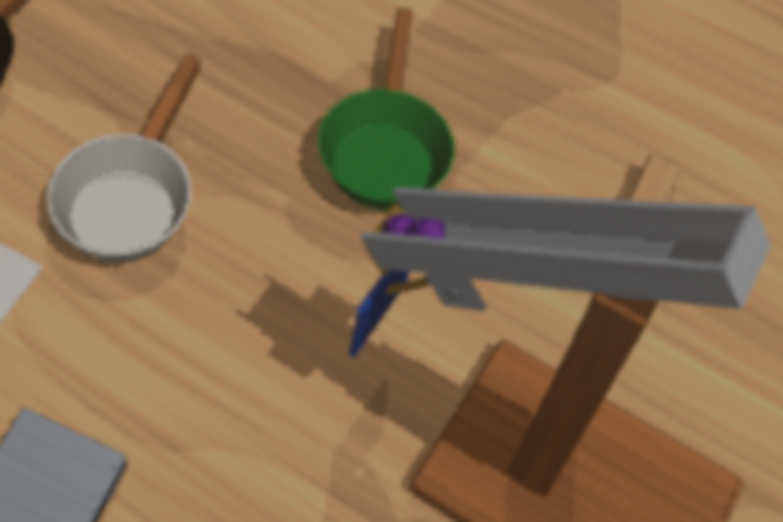

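Small white pan confirmed in the crop: rim radius is about 55 mm and height about 34 mm, and both views agree. Next is the dispenser direction.

Run:
```python
from h import *
Q=[]
for n in('top','scene'):
    f=grab(n)
    P=cloud(f);hsv=cv2.cvtColor(f['frame'],cv2.COLOR_RGB2HSV);H,S,V=[hsv[...,i].astype(int) for i in range(3)]
    near=(P[...,0]>.4)&(P[...,0]<.75)&(P[...,1]>.05)&(P[...,1]<.5)
    q=P[(H>105)&(H<125)&(S>120)&near&(P[...,2]>.05)&(P[...,2]<.25)]
    m=q.mean(0);u,s,v=np.linalg.svd(q-m);print(n,len(q),'paddle normal',v[2].round(3),'rms',s[2]/len(q)**.5, 'pt',m.round(4))
    for lo in(.075,.09,.105,.12):
        z=q[(q[:,2]>lo)&(q[:,2]<lo+.015)]
        if len(z):print(lo,len(z),z.min(0).round(4),z.max(0).round(4))
    g=P[(S<60)&near&(P[...,2]>.16)]
    print('chute',len(g))
    # near-edge points in y bins
    ys=np.arange(.1,.4,.03);c=[]
    for y in ys:
        z=g[(g[:,1]>y)&(g[:,1]<y+.03)]
        if len(z)>5:
            top=z[z[:,2]>z[:,2].max()-.03];print(round(y+.015,3),len(z),z[:,0].min().round(4),z[:,0].max().round(4),z[:,2].min().round(3),z[:,2].max().round(3))
    print('lowest y',g[np.argsort(g[:,1])[:12]].round(4).tolist())
    br=P[(H>15)&(H<32)&(S>110)&(P[...,2]>.16)&(P[...,2]<.25)&near];print('brass',len(br),br.mean(0) if len(br) else 0)
    gp=P[(H>40)&(H<85)&(S>100)&(P[...,2]>.003)&(P[...,2]<.06)&(P[...,0]>.3)&(P[...,0]<.6)];print('green',gp.min(0),gp.max(0))
    if n=='top':
        R=cloud(f);w=R[(H>3)&(H<20)&(S>110)&near];w=w[(w[:,2]>.008)&(w[:,2]<.05)];print('base',w.min(0),w.max(0))
```

```text
top 256 paddle normal [ 0.014  1.    -0.021] rms 0.0009127753840188334 pt [0.5461 0.114  0.1085]
0.075 48 [0.517  0.1129 0.0755] [0.5829 0.1164 0.0896]
0.09 66 [0.5162 0.1127 0.0901] [0.582  0.1162 0.1049]
0.105 57 [0.5169 0.1127 0.1062] [0.5826 0.1162 0.1198]
0.12 84 [0.5172 0.1129 0.1201] [0.5828 0.1186 0.1338]
chute 3901
0.115 239 0.5304 0.5744 0.162 0.21
0.145 483 0.5306 0.5742 0.174 0.233
0.175 670 0.5287 0.5742 0.17 0.255
0.205 673 0.5298 0.5745 0.224 0.281
0.235 702 0.5303 0.5736 0.246 0.303
0.265 768 0.53 0.5749 0.27 0.328
0.295 366 0.5308 0.5737 0.294 0.33
lowest y [[0.5688, 0.103, 0.1884], [0.5333, 0.103, 0.1887], [0.5723, 0.1031, 0.1888], [0.5318, 0.1032, 0.1875], [0.5709, 0.1033, 0.1876], [0.531, 0.1044, 0.19], [0.5363, 0.1046, 0.1739], [0.5686, 0.1047, 0.1888], [0.5334, 0.1049, 0.1883], [0.5724, 0.1049, 0.1887], [0.5357, 0.1053, 0.187], [0.5714, 0.1054, 0.1865]]
brass 57 [0.55602987 0.10827803 0.17480242]
green [ 0.34644451 -0.36310471  0.00300144] [0.57929529 0.08919432 0.0374453 ]
base [0.40078999 0.18522931 0.00823935] [0.6086668  0.37640052 0.04984238]
scene 66 paddl
[... 300 characters left out ...]

chute 4068
0.115 247 0.5319 0.5751 0.17 0.21
0.145 491 0.5317 0.575 0.176 0.234
0.175 676 0.5307 0.5759 0.173 0.258
0.205 638 0.5316 0.5754 0.228 0.281
0.235 721 0.5308 0.5752 0.25 0.304
0.265 820 0.5324 0.5766 0.272 0.328
0.295 475 0.531 0.5755 0.296 0.331
lowest y [[0.5695, 0.103, 0.1885], [0.533, 0.1032, 0.1901], [0.5726, 0.1046, 0.1909], [0.5362, 0.1048, 0.1923], [0.5359, 0.105, 0.1889], [0.5704, 0.1052, 0.1918], [0.5337, 0.1053, 0.1928], [0.5741, 0.1056, 0.1904], [0.5342, 0.1058, 0.1908], [0.5719, 0.1062, 0.1914], [0.5605, 0.1065, 0.1797], [0.5353, 0.1066, 0.1896]]
brass 38 [0.56224229 0.16832157 0.20028719]
green [ 0.34634428 -0.01877548  0.00300563] [0.45545732 0.08824207 0.03818958]
```

Measured values:

| Item | Value |
|---|---|
| Chute direction | straight along world +y |
| Lip | about (0.5525, 0.1155, 0.17) |
| Paddle face | y ≈ 0.113 |
| Pan centre | (0.5595, -0.1057), yaw 13.5° |
| Handle grip point | (0.462, -0.129, 0.026) |

Now move to hover above the handle.

>>> {"op": "play_rows", "data": {"motion": [0,0,0,3.1,24,-24,8,0,24,-24,8,0,24,-24,8,0,24,-24,8,0,24,-24,8,0,24,-24,8,0,24,-24,8,0,24,-24,8,0,24,-24,8,0,24,-24,8,0,24,-24,8,0,24,-24,8,0,24,-24,8,0,24,-24,8,0,24,-24,8,0,24,-24,8,0,0,0,0,0,0,0,0,0], "hand": -1}}

```text
t: 2.2
tcp_pos: [0.4624, -0.1355, 0.1641]
eef_rot: [[0.972, 0.235, -0.0], [0.235, -0.972, 0.0], [-0.0, -0.0, -1.0]]
wrist_force: [0.1, -0.4, 0.0]
width: 0.0868
```

>>> {"op": "play_rows", "data": {"motion": [1.5,-6.3,0,0,0,0,15,0,0,0,20,0,0,0,20,0,0,0,20,0,0,0,12,0,0,0,0,0,0,0,0,0]}}

```text
t: 3.0
tcp_pos: [0.4625, -0.1298, 0.0779]
eef_rot: [[0.972, 0.233, 0.001], [0.233, -0.972, -0.0], [0.0, 0.0, -1.0]]
wrist_force: [0.3, 0.4, -0.3]
width: 0.0874
```

Run:
```python
from h import *
a=grab('scene');b=grab('top')
x=a['frame'][140:320,160:340];y=b['frame'][90:270,210:390]
cv2.imwrite('pics/g.png',cv2.resize(np.hstack([x,y])[...,::-1],None,fx=2.2,fy=2.2))
s=robot.observe();print(s['tcp_pos'],s['wrist_force'],s['joint_positions'])
```

```text
[ 0.46289994 -0.12973304  0.07825756] [ 0.0285278  -0.93666669  0.67240815] [ 0.61179183  0.30378741 -0.47824092  2.02636464  0.1847335   0.85065596
 -1.30543034]
```

View pics/g.png

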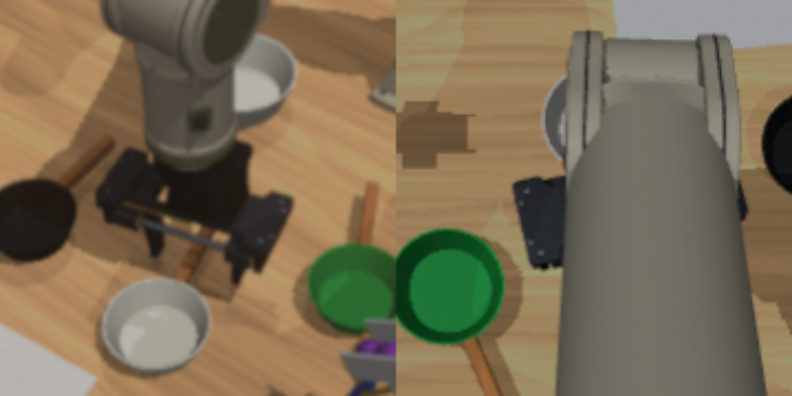

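The scene view shows the handle at about (195,255), centred between the open fingers. I'll close the gripper and lift.

>>> {"op": "play_rows", "data": {"motion": [0,0,0,0,0,0,0,0,0,0,0,0,0,0,0,0,0,0,0,0,0,0,0,0,0,0,0,0,0,0,0,0,0,0,-5,0,0,0,-10,0,0,0,-15,0,0,0,-15,0,0,0,-15,0,0,0,-10,0,0,0,0,0], "hand": 1}}

```text
t: 4.6
tcp_pos: [0.4631, -0.1296, 0.1489]
eef_rot: [[0.972, 0.233, 0.003], [0.233, -0.972, -0.001], [0.002, 0.002, -1.0]]
wrist_force: [0.7, 0.8, -2.0]
width: 0.0138
```

>>> {"op": "play_rows", "data": {"motion": [0,0,0,-3.5,0,0,0,-7,0,0,0,-7,0,0,0,-7,0,0,0,-7,0,0,0,-7,0,0,0,-7,0,0,0,-7,0,0,0,-7,0,0,0,-7,0,0,0,-6.5,0,0,0,-3.5,0,0,0,0,0,0,0,0]}}

```text
t: 6.0
tcp_pos: [0.4621, -0.1294, 0.1469]
eef_rot: [[0.002, 1.0, -0.0], [1.0, -0.002, 0.0], [0.0, -0.0, -1.0]]
wrist_force: [0.9, -0.1, -1.5]
width: 0.0136
```

```bash
cat > pan.py <<'E'
from h import *
def pan(n,c):
    f=grab(n);P=cloud(f);hsv=cv2.cvtColor(f['frame'],cv2.COLOR_RGB2HSV);S=hsv[...,1].astype(int);V=hsv[...,2]
    d=np.hypot(P[...,0]-c[0],P[...,1]-c[1])
    q=P[(d<.068)&(d>.046)&(S<70)&(V>60)&(P[...,2]>c[2]-.01)&(P[...,2]<c[2]+.025)]
    # outer top rim by angular bins
    a=np.arctan2(q[:,1]-c[1],q[:,0]-c[0]);R=[]
    for k in np.arange(-np.pi,np.pi,np.pi/12):
        z=q[(a>=k)&(a<k+np.pi/12)]
        if len(z)>2: R.append(z[np.argsort(z[:,2])[-3:]].mean(0))
    R=np.array(R);A=np.c_[2*R[:,:2],np.ones(len(R))];s=np.linalg.lstsq(A,(R[:,:2]**2).sum(1),rcond=None)[0]
    pl=np.linalg.lstsq(np.c_[R[:,:2]-s[:2],np.ones(len(R))],R[:,2],rcond=None)[0]
    print(n,len(R),'ctr',s[:2].round(4),'r',np.sqrt(s[2]+s[:2]@s[:2]).round(4),'slope,z',pl.round(4))
    return f
if __name__=='__main__':
    s=robot.observe();R=s['eef_rot'];c=s['tcp_pos']+.1*R[:,0];c[2]=s['tcp_pos'][2]-.043
    print(s['t'],s['tcp_pos'].round(4),np.degrees(np.arctan2(R[1,0],R[0,0])),c.round(4),s['width'],s['joint_positions'].round(2))
    for n in('scene','top'):pan(n,c)
E
python3 pan.py
```

```text
6.0 [ 0.4621 -0.1294  0.1469] 89.88476003989811 [ 0.4624 -0.0294  0.1039] 0.013566658003435858 [ 0.78  0.22 -0.65  1.97  0.15  1.    0.05]Traceback (most recent call last):
  File "pan.py", line 18, in <module>
    for n in('scene','top'):pan(n,c)
                            ~~~^^^^^
  File "pan.py", line 11, in pan
    R=np.array(R);A=np.c_[2*R[:,:2],np.ones(len(R))];s=np.linalg.lstsq(A,(R[:,:2]**2).sum(1),rcond=None)[0]
                            ~^^^^^^
IndexError: too many indices for array: array is 1-dimensional, but 2 were indexed
```

Empty fit in the scene view, so I'll look.

```bash
python3 - <<'E'
from h import *
a=grab('scene');b=grab('top')
x=a['frame'][160:360,170:410];y=b['frame'][90:290,160:400]
cv2.imwrite('pics/g2.png',cv2.resize(np.hstack([x,y])[...,::-1],None,fx=1.66,fy=1.66))
E
sed -i 's/for n in(.scene.,.top.):pan(n,c)/[pan(n,c) for n in("top",)]/' pan.py; python3 pan.py
```

```text
6.15 [ 0.4623 -0.1294  0.1471] 89.93834707940188 [ 0.4624 -0.0294  0.1041] 0.014003027914531346 [ 0.78  0.22 -0.65  1.97  0.15  1.    0.05]Traceback (most recent call last):
  File "pan.py", line 18, in <module>
    [pan(n,c) for n in("top",)]
     ~~~^^^^^
  File "pan.py", line 11, in pan
    R=np.array(R);A=np.c_[2*R[:,:2],np.ones(len(R))];s=np.linalg.lstsq(A,(R[:,:2]**2).sum(1),rcond=None)[0]
                            ~^^^^^^
IndexError: too many indices for array: array is 1-dimensional, but 2 were indexed
```

View pics/g2.png

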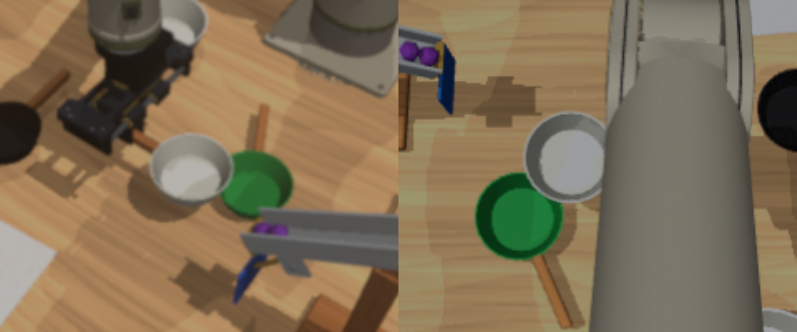

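```bash
sed -i 's/c\[2\]-.01/c[2]-.05/; s/("top",)/("top","scene")/; s/d>.046/d>.044/' pan.py; python3 pan.py
```

```text
6.2 [ 0.4623 -0.1294  0.1472] 89.95570074725835 [ 0.4624 -0.0294  0.1042] 0.013391500106452764 [ 0.78  0.22 -0.65  1.97  0.15  1.    0.05]
top 21 ctr [ 0.4616 -0.0291] r 0.0522 slope,z [0.0001 0.0572 0.086 ]
scene 24 ctr [ 0.4626 -0.0286] r 0.053 slope,z [ 0.0045 -0.0084  0.0893]
```

Run:
```python
from h import *
s=robot.observe();print(s['tcp_pos'],s['moment'])
c=np.array([.4625,-.029])
for n in('scene','top'):
    f=grab(n);P=cloud(f);hsv=cv2.cvtColor(f['frame'],cv2.COLOR_RGB2HSV);S=hsv[...,1].astype(int)
    d=np.hypot(P[...,0]-c[0],P[...,1]-c[1]);m=(S<75)&(P[...,2]>.045)&(P[...,2]<.13)&(d<.075)
    q=P[m];a=np.degrees(np.arctan2(q[:,1]-c[1],q[:,0]-c[0]))
    print(n)
    for k in range(-180,180,30):
        z=q[(a>=k)&(a<k+30)]
        if len(z)>3:i=np.argsort(z[:,2])[-5:];print(k,len(z),z[i].mean(0).round(4),np.hypot(*(z[i,:2].mean(0)-c)).round(4),z[:,2].min().round(4))
    fl=P[(d<.03)&(P[...,2]>.03)&(S<75)];b=np.linalg.lstsq(np.c_[fl[:,:2]-c,np.ones(len(fl))],fl[:,2],rcond=None)[0];print('floor',len(fl),b)
    br=P[(S>90)&(abs(P[...,0]-c[0])<.01)&(P[...,1]<-.08)&(P[...,1]>-.125)&(P[...,2]>.05)];print('handle',len(br),br.min(0) if len(br) else '',br.max(0) if len(br) else '')
```

```text
[ 0.46230726 -0.1293858   0.1472201 ] [-0.11845663 -0.11914944 -0.02423566]
scene
-180 212 [ 0.4135 -0.0458  0.0896] 0.0518 0.0555
-150 214 [ 0.4254 -0.0654  0.0895] 0.052 0.0542
-120 186 [ 0.4502 -0.0791  0.09  ] 0.0516 0.054
-90 161 [ 0.4721 -0.0811  0.0902] 0.053 0.0548
-60 113 [ 0.499  -0.0661  0.0895] 0.052 0.0546
-30 82 [ 0.5125 -0.0434  0.0903] 0.0521 0.0546
0 99 [ 0.5135 -0.0149  0.0898] 0.0529 0.0548
30 89 [0.4951 0.0144 0.09  ] 0.0543 0.0549
60 80 [0.4737 0.0229 0.0896] 0.0531 0.0544
90 118 [0.4453 0.021  0.0893] 0.0529 0.0547
120 144 [0.4233 0.0056 0.0896] 0.0523 0.0551
150 192 [ 0.4117 -0.0185  0.0897] 0.0518 0.0548
floor 467 [-0.00368724 -0.00930142  0.05743069]
handle 250 [ 0.45273738 -0.12489319  0.07193116] [ 0.47207908 -0.08028636  0.41820519]
top
-180 171 [ 0.4118 -0.0473  0.088 ] 0.0539 0.0501
-150 156 [ 0.4198 -0.0624  0.0869] 0.0542 0.0511
-120 104 [ 0.4522 -0.0603  0.0596] 0.0329 0.0503
-90 123 [ 0.4831 -0.0689  0.0664] 0.0449 0.0506
-60 215 [ 0.5033 -0.0621  0.0885] 0.0526 0.0505
-30 237 [ 0.5125 -0.0442  0.0888] 0.0522 0.0509
0 230 [ 0.511  -0.0126  0.088 ] 0.0512 0.0512
30 224 [0.4994 0.0059 0.0877] 0.0508 0.051
60 220 [0.4751 0.0201 0.0878] 0.0507 0.0513
90 193 [0.4435 0.0193 0.0877] 0.0519 0.051
120 182 [0.4253 0.0074 0.0872] 0.052 0.0486
150 172 [ 0.4102 -0.0209  0.0876] 0.0529 0.0515
floor 696 [ 0.00644853 -0.00571413  0.05514547]
handle 0
```

The pan is level but sits about 14 mm low in the grip: I lifted before the fingers were fully closed. I'll set it down in the clear and regrip with a longer wait.

>>> {"op": "play_rows", "data": {"motion": [-5,10,0,0,-10,20,0,0,-10,20,0,0,-10,20,0,0,-5,15,0,0,0,5,5,0,0,0,12,0,0,0,15,0,0,0,12,0,0,0,6,0,0,0,1.5,0,0,0,0,0]}}

```text
t: 7.6
tcp_pos: [0.5523, -0.1694, 0.0957]
eef_rot: [[-0.0, 1.0, 0.0], [1.0, 0.0, -0.0], [-0.0, 0.0, -1.0]]
wrist_force: [-0.5, -0.4, -1.1]
width: 0.0137
```

```bash
python3 pan.py; python3 -c "
from h import *
print(robot.observe()['wrist_force'])"
```

```text
7.6 [ 0.5523 -0.1694  0.0957] 90.0071605226451 [ 0.5523 -0.0694  0.0527] 0.01374982493480354 [ 0.69  0.49 -0.58  1.76  0.31  0.98 -0.01]
top 24 ctr [ 0.5511 -0.0698] r 0.0525 slope,z [ 0.0029 -0.0042  0.0361]
scene 24 ctr [ 0.5531 -0.0688] r 0.0531 slope,z [-0.0058 -0.0057  0.0378]
[ 0.29111995 -0.52005437 -0.92520368]
```

>>> {"op": "play_rows", "data": {"motion": [0,0,1,0,0,0,0,0,0,0,0,0,0,0,0,0,0,0,0,0,0,0,6,0,0,0,7,0,0,0,4,0,0,0,0,0], "hand": 0}}

```text
t: 8.6
tcp_pos: [0.5518, -0.1693, 0.0767]
eef_rot: [[-0.0, 1.0, -0.001], [1.0, 0.0, 0.001], [0.001, -0.001, -1.0]]
wrist_force: [0.8, 0.0, -0.2]
width: 0.0436
```

>>> {"op": "play_rows", "data": {"motion": [0,0,0,0,0,0,0,0,0,0,0,0,0,0,0,0,0,0,0,0,0,0,0,0,0,0,0,0,0,0,0,0,0,0,0,0,0,0,0,0], "hand": 1}}

```text
t: 9.6
tcp_pos: [0.5524, -0.1695, 0.0778]
eef_rot: [[-0.0, 1.0, 0.0], [1.0, 0.0, -0.0], [-0.0, 0.0, -1.0]]
wrist_force: [0.7, -0.2, 0.5]
width: 0.0135
```

```bash
python3 pan.py
```

```text
9.6 [ 0.5524 -0.1695  0.0778] 90.00296607953958 [ 0.5524 -0.0695  0.0348] 0.013509443893883455 [ 0.68  0.51 -0.57  1.77  0.33  0.95 -0.02]
top 24 ctr [ 0.5515 -0.07  ] r 0.0524 slope,z [0.0025 0.0005 0.0349]
scene 24 ctr [ 0.5536 -0.0692] r 0.0531 slope,z [-0.0048 -0.0066  0.0362]
```

>>> {"op": "play_rows", "data": {"motion": [0,0,0,0,0,0,-3,0,0,0,-6,0,0,0,-9,0,0,0,-12,0,0,0,-12,0,0,0,-12,0,0,0,-9,0,0,0,-6,0,0,0,-2,0,0,0,0,0]}}

```text
t: 10.8
tcp_pos: [0.5523, -0.1694, 0.1488]
eef_rot: [[-0.0, 1.0, 0.0], [1.0, 0.0, -0.0], [-0.0, 0.0, -1.0]]
wrist_force: [-0.1, 0.3, -1.2]
width: 0.0139
```

```bash
python3 pan.py
```

```text
10.8 [ 0.5523 -0.1694  0.1488] 90.00175019939029 [ 0.5523 -0.0694  0.1058] 0.013947256532813406 [ 0.71  0.42 -0.6   1.73  0.26  1.08  0.03]
top 24 ctr [ 0.5514 -0.0701] r 0.0525 slope,z [ 0.0018 -0.0122  0.1051]
scene 24 ctr [ 0.5535 -0.0689] r 0.0531 slope,z [-0.0008 -0.0066  0.1065]
```

>>> {"op": "play_rows", "data": {"motion": [10,0,0,0,15,0,0,0,20,0,0,0,20,0,0,0,20,0,0,0,15,0,0,0,10,0,0,0,7,0,0,0,6,0,0,0,6,0,0,0,6,0,0,0,6,0,0,0,6,0,0,0,6,0,0,0,6,0,0,0,5,0,0,0,0,0,0,0,0,0,0,0,0,0,0,0]}}

```text
t: 12.8
tcp_pos: [0.5523, -0.0057, 0.1487]
eef_rot: [[0.0, 1.0, -0.0], [1.0, -0.0, -0.0], [-0.0, -0.0, -1.0]]
wrist_force: [-0.4, -1.7, -2.2]
width: 0.0135
```

>>> {"op": "play_rows", "data": {"motion": [0,0,0,0,0,0,0,0,0,0,0,0,0,0,0,0,0,0,0,0,0,0,0,0,0,0,0,0,0,0,0,0,0,0,0,0,0,0,0,0]}}

```text
t: 13.8
tcp_pos: [0.5523, -0.0054, 0.1488]
eef_rot: [[-0.0, 1.0, 0.0], [1.0, 0.0, -0.0], [-0.0, 0.0, -1.0]]
wrist_force: [-0.0, -1.0, -2.4]
width: 0.0136
```

```bash
python3 pan.py
python3 - <<'E'
from h import *
a=grab('scene');b=grab('top')
x=a['frame'][200:380,260:460];y=b['frame'][60:240,100:300]
cv2.imwrite('pics/p.png',cv2.resize(np.hstack([x,y])[...,::-1],None,fx=2,fy=2))
E
```

```text
13.8 [ 0.5523 -0.0054  0.1488] 90.00392621554394 [0.5523 0.0946 0.1058] 0.013613529683179207 [ 0.5   0.38 -0.67  1.79  0.27  1.06 -0.27]
top 13 ctr [0.5509 0.0916] r 0.0528 slope,z [-0.0458 -0.096   0.0983]
scene 21 ctr [0.5541 0.094 ] r 0.0518 slope,z [-0.0063  0.044   0.1035]
```

View pics/p.png

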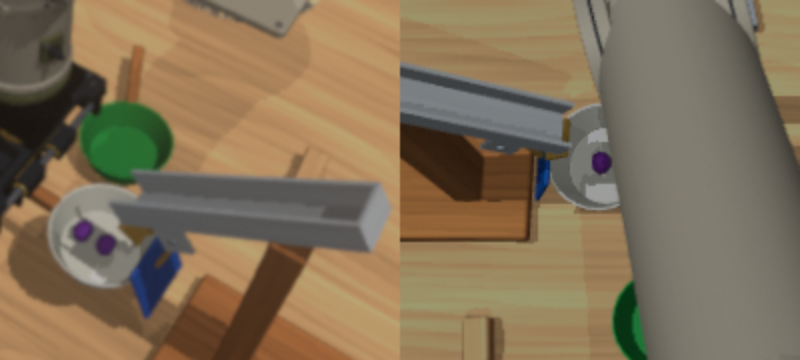

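Both stones are in the pan, at (83,231) and (105,243) in the scene half, and the chute is empty. I'll back away gently.

>>> {"op": "play_rows", "data": {"motion": [-3,0,0,0,-5,0,0,0,-7,0,0,0,-9,0,0,0,-11,0,0,0,-12,0,0,0,-12,0,0,0,-12,0,0,0,-12,0,0,0,-12,0,0,0,-12,0,0,0,-12,0,0,0,-12,0,0,0,-10,0,0,0,-8,0,0,0,-6,0,0,0,-4,0,0,0,-2,0,0,0,0,0,0,0]}}

```text
t: 15.9
tcp_pos: [0.5523, -0.1664, 0.1487]
eef_rot: [[-0.0, 1.0, 0.0], [1.0, 0.0, 0.0], [0.0, 0.0, -1.0]]
wrist_force: [-0.2, 0.0, -0.9]
width: 0.0136
```

>>> {"op": "play_rows", "data": {"motion": [0,0,3,0,0,0,5,0,0,0,7,0,0,0,8,0,0,0,8,0,0,0,8,0,0,0,8,0,0,0,7,0,0,0,5,0,0,0,4,0,0,0,3,0,0,0,2,0,0,0,1,0,0,0,0,0]}}

```text
t: 17.3
tcp_pos: [0.5525, -0.1667, 0.08]
eef_rot: [[0.0, 1.0, 0.001], [1.0, -0.0, -0.0], [-0.0, 0.001, -1.0]]
wrist_force: [0.3, -2.2, 1.5]
width: 0.0138
```

```bash
python3 pan.py; python3 -c "
from h import *
print(robot.observe()['wrist_force'])"
```

```text
17.3 [ 0.5525 -0.1667  0.08  ] 89.98724398587754 [ 0.5525 -0.0667  0.037 ] 0.013848053845078648 [ 0.68  0.51 -0.57  1.77  0.33  0.96 -0.02]
top 24 ctr [ 0.5514 -0.0674] r 0.0526 slope,z [ 0.0017 -0.016   0.0355]
scene 24 ctr [ 0.553  -0.0664] r 0.0531 slope,z [-0.0063 -0.0153  0.0365]
[ 0.09059704 -2.43138478  1.02304088]
```

>>> {"op": "play_rows", "data": {"motion": [0,0,1,0,0,0,0,0]}}

```text
t: 17.6
tcp_pos: [0.5524, -0.1664, 0.0788]
eef_rot: [[-0.0, 1.0, 0.0], [1.0, 0.0, -0.0], [-0.0, 0.0, -1.0]]
wrist_force: [0.7, -1.7, 1.8]
width: 0.0138
```

>>> {"op": "play_rows", "data": {"motion": [0,0,0,0,0,0,0,0,0,0,0,0,0,0,0,0,0,0,0,0,0,0,0,0,0,0,-3,0,0,0,-10,0,0,0,-15,0,0,0,-20,0,0,0,-20,0,0,0,-20,0,-20,0,-20,0,-30,0,-10,0,-30,0,0,0,-30,0,0,0,0,0,0,0], "hand": -0.2}}

```text
t: 19.3
tcp_pos: [0.5513, -0.2817, 0.198]
eef_rot: [[0.006, 1.0, 0.001], [1.0, -0.006, -0.003], [-0.003, 0.001, -1.0]]
wrist_force: [-0.6, -0.5, 0.4]
width: 0.0519
```

Run:
```python
from h import *
import pan
c=np.array([.552,-.067,.035]);a=pan.pan('scene',c);b=pan.pan('top',c)
for f in(a,b):
    P=cloud(f);hsv=cv2.cvtColor(f['frame'],cv2.COLOR_RGB2HSV);H,S=hsv[...,0],hsv[...,1]
    m=((H>130)&(H<160)&(S>80)).astype(np.uint8);k,l,st,ce=cv2.connectedComponentsWithStats(m)
    for i in range(1,k):
        if st[i,4]>15:q=P[l==i];print(f['n'],ce[i].round(),st[i,4],np.nanmean(q,0).round(3))
x=a['frame'][180:360,170:390];y=b['frame'][90:270,180:400]
cv2.imwrite('pics/e.png',cv2.resize(np.hstack([x,y])[...,::-1],None,fx=1.8,fy=1.8))
s=robot.observe();print(s['t'],s['tcp_pos'],s['wrist_force'],s['width'])
```

```text
scene 24 ctr [ 0.5531 -0.0665] r 0.0529 slope,z [-0.0028 -0.0042  0.036 ]
top 24 ctr [ 0.5511 -0.0675] r 0.0524 slope,z [0.004  0.0031 0.0348]
scene [239. 293.] 47 [ 0.556 -0.086  0.022]
scene [248. 298.] 49 [ 0.556 -0.06   0.022]
top [281. 150.] 62 [ 0.55  -0.063  0.02 ]
top [294. 149.] 57 [ 0.551 -0.089  0.021]
19.4 [ 0.55231806 -0.27683643  0.19780481] [-0.07215336  1.07282273 -0.45547413] 0.05249825321729321
```

View pics/e.png

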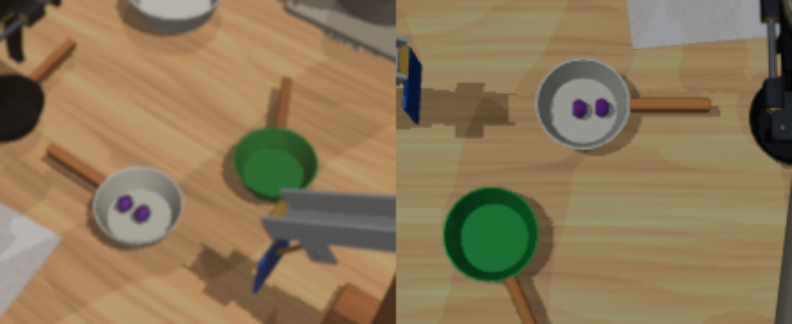

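The pan stands level on the bench with both stones inside, and the gripper is clear of everything.

>>> {"op": "play_rows", "data": {"motion": [0,0,0,0,0,0,0,0,0,0,0,0]}}

```text
t: 19.7
tcp_pos: [0.5526, -0.2755, 0.197]
eef_rot: [[-0.001, 1.0, 0.0], [1.0, 0.001, -0.0], [-0.0, 0.0, -1.0]]
wrist_force: [0.7, 0.7, 0.1]
width: 0.0525
```

```bash
python3 -c "
from h import *
robot.job_done()"
```

```text
the job is handed in; nothing more can be done
```

The job is handed in at about 20 s. The small white pan was held under the chute while its rim pushed the blue paddle about 37 mm. Both amethysts slid into the pan, and I set it down upright on the bench and let go.

- **Last checks:** both cameras show the pan level, with its rim about 35 mm above the bench. Both stones are inside it at about 21 mm height. The gripper is open and well clear, and the wrist force is near zero.
- **What went wrong:** on the first lift the pan slipped about 14 mm down in the grip because the fingers had not finished closing. I set it down and regripped it before going to the chute, and the second grip held.
- **Where checks disagreed:** the rim-tilt fits under the chute were unreliable because the chute and arm hid part of the rim. I judged the catch there from the picture instead.

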